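# Load the guarded hold-down station

## Robot

A 6-joint arm with a two-finger parallel gripper is mounted at the origin on a cart in front of the work surface, level with it; the furniture and walls round the work are solid. World frame = base frame: x ahead of the robot, y to its left, z up, the work surface at z = 0. Lengths are in m, angles in rad, forces in N, time in s.
With the tool pointing down it reaches from about 0.2 to 0.875 m from the base axis. Payload 3.4 kg.
Tool frame: the origin (TCP) lies between the finger pads; the fingertips stand 25 mm ahead of it and the grasp point (between the pads) lies 6 mm ahead of it (r.nose_length is the z of the fingertips in the tool frame, in m); z points along the fingers, x is the direction in which the jaws open and shut, and the axes are right-handed (so a half turn about z gives the same grasp; the last joint's range is limited). The gripper opens to 94 mm and grips with 3 to 60 N. Pads are 16 mm wide; open, the fingers measure 119 mm over their backs; the gripper's body (75 mm by 177 mm) begins 78 mm behind the grasp point.
Start: joints at [1.085, 0.276, 1.505, -0, 1.361, -0.121], TCP at [0.205, 0.537, 0.23] pointing down, gripper open.
Joint ranges: [-2.89, 2.89], [-0.75, 2.08], [0.22, 2.7], [-1.18, 4.32], [0.11, 2.71], [-2.7, 2.7]. Speed limits (rad/s): [2.57, 2.57, 3.14, 3.14, 3.14, 3.14].

## Interface

Orientations are given as a unit quaternion [w, x, y, z].
In Python, from plant import r, gripper_to, inverse_kinematics, vision, models, telemetry gives the robot as it stands. Calls block until the motion is done:
- r.move_to(position, orientation): joint-space move of the TCP to a pose.
- r.move_l(position, rot=None, vel=0.15, guard=None): straight line of the TCP; rot=None keeps the orientation; vel is the mean speed in m/s. With guard (N) it stops when the force on the tool has changed by that much, and returns True; else False.
- r.movej(angles): joint-space move.
- gripper_to(opening, f_grip=None): finger opening in m; f_grip is the grip in N (None keeps the last); returns when the fingers have stopped.
- r.hold(seconds).
- inverse_kinematics(position, orientation): joint angles nearest the present ones, or None.
- vision.snapshot(name): name is "scene" or "top" or "wrist"; returns the picture (480x640x3 uint8, red, green, blue); there is no depth.
- vision.get_calibration(name): a dict with "fx", "fy", "cx", "cy" (pixels), "D" ([k1, k2, p1, p2, k3] as OpenCV has them; the pictures are not rectified), "position" and "orientation" of the camera in the world. Camera axes: x right, y down, z forward; pixel columns grow to the right and rows downward; lengths in m; the calibration is good to about 2 mm. A picture is of the moment at which its call begins: read the wrist's pose just before it. get_calibration takes no time and is no camera call; for the wrist camera it gives the pose at the moment of the call.
A pose or a line that the arm cannot do raises r.PlanningError and nothing moves.
- r.sign_off(): hands the job in, once; it reports no verdict.
Trained networks look in the newest picture that a camera, given by its name, has taken for a name from the list of things; names that differ only in an ending like _2 or _b are one class to them, and where a whole thing is asked for, a point or a joint stands for the part that bears it (a point fixed in the world has none). Each returns a list of dicts, best first, with "score" (0 to 1); they miss things now and then, are a little off and sometimes report something else, mostly with a low value. They report only what shows in the picture. A call takes as long as a camera call. They do not tell look-alikes from the thing itself.
- models.boxes_of(thing, camera): "at" ([x, y, z] in m, in world coordinates, good to about 4 mm: the middle of the surface that is visible of it).
- models.regions_of(thing, camera): "pixels" (480x640 bool, what is visible of it).
- models.mark_of(thing, camera): "at" ([x, y, z] in m, in world coordinates, good to about 4 mm: a listed point, or the origin of a listed thing).
Readings, each from a call of its own:
- telemetry.current_t(): time.
- telemetry.current_joints(): joint angles.
- telemetry.current_dq(): joint speeds.
- telemetry.current_joint_efforts(): joint torques, N m.
- telemetry.current_ee_pos(): TCP position.
- telemetry.current_tool_rot(): TCP orientation.
- telemetry.current_wrist_force(): force on the tool from outside, world axes, zero at the start.
- telemetry.current_torque(): the same for the moment, N m.
- telemetry.current_opening(): finger opening in m.
Only numpy, scipy, OpenCV 4.12 (cv2) and the standard library are available. Lean on these libraries where they do the work, as an engineer would, in place of code of your own. Each camera call takes 0.05 s, during which the arm holds its last target. There are 200 camera calls.

## Task

Push the flat cover plate along its guide until it rests against the end stop under the guard; only then reach down through the window in the top of the guard and press the hold-down lever all the way down, so that it stays down over the plate. Just push and press with the fingertips: never touch the guard, and do not lift the plate out of its guide. Leave the other parts on the worktop where they are.

Things in the scene. Friction and masses are not known exactly. Their poses are not given: they have to be found in the camera images.
- station: Station fixed to the worktop: aluminium base plate, 120 mm (x) by 285 mm (y from -70 to +215), top 8 mm above the worktop. Origin on the worktop under the middle of the guard window, z up. Guard and lever at its -y end. Guide rails along y from +60 to +215 mm, 67 mm apart inside (x -33.5 to +33.5), 8 mm wide, tops at z = 18 mm. The plate is pushed towards -y.
- guard: Grey guard cage, origin and axes as the station: outside x -52 to +52 mm, y -68 to +52 mm, top at z = 68 mm. Its top frame is 8 mm thick with an open window 80 x 80 mm (x and y from -40 to +40). Posts and wires close the front, back and -y side; the +y side is open for the plate. Must not be touched.
- window (a point): Middle of the guard window, at the height of the guard's top face (68 mm above the worktop); axes as the station.
- lever_pad (a point): Middle of the top face of the black ribbed pad (30 mm along station x, 26 mm along y) on the lever, the place to press, 50 mm from the pivot. Raised it stands 49 to 53 mm above the worktop, 15 mm or more below the window's top; fully down 34 mm above the worktop, under the middle of the window.
- hold_lever (a joint): Lever angle (rad): 0 to 0.08 raised at the start, 0.40 fully down at its stop (level). Pivot along station x at y = -50 mm, z = 27 mm; the free end points to +y. No spring: it takes about 4 N at the pad and stays where it is left. Level, it reaches to y = +25 mm, 2 mm above the plate.
- cover_center (a point): Centre (half-way up) of the loose flat grey die-cast cover plate: 64 mm (x) by 96 mm (y, along the guide) by 12 mm, about 0.11 kg, lying on the base between the rails. Starts 40 to 65 mm short of home. Home against the stop, its centre is at station x = 0, y = +53, z = 14 mm, and its +y end, the one to push on, at y = +101 mm, 49 mm outside the guard.
- stop_face (a point): Middle of the face of the end stop, a steel bar under the guard, at station y = +5 mm, facing +y; its top is at z = 18 mm.
- cover: The same cover plate, origin in the middle of its underside; y along its long side, z up.
- spacer_ring: Bystander to leave alone: yellow flat spacer ring, 52 mm across, 7 mm thick, lying behind the station. Origin in the middle of its underside.
- bush: Bystander to leave alone: flanged brass bush, 38 mm across, 34 mm tall, standing behind the station. Origin in the middle of its underside.
- sleeve: Bystander to leave alone: steel sleeve, 43 mm across, 42 mm tall, standing to the left. Origin in the middle of its underside.
- snap_ring: Bystander to leave alone: dull bronze snap ring, 53 mm across, 8 mm thick, lying to the left. Origin in the middle of its underside.
- bearing: Bystander to leave alone: ball bearing, 52 mm across, 15 mm thick, lying to the left. Origin in the middle of its underside.
Not all that is in view belongs to the job. There is more than one size of the cover; the job needs the larger.

How it is judged:
By the outcome, as a careful person would: the job done as asked, in the order asked, and still so for the second after the job is handed in, with the robot touching nothing.
It also fails if it takes over 45 s, if anything falls off the work surface, if the arm or the gripper's body presses on something with over 40 N, if the wrist force passes 120 N, or if a joint passes its speed limit or range.

## Working session

There is one attempt and no reset: what is moved stays moved. The work goes in short steps, each a Python script; the robot and the scene stay as the last script left them, time stands still between calls to the robot, and variables do not carry over. Pictures are saved under pics/ and viewed, about 8 in all and at most 12, crops included, and the job is handed in when it is done.

```bash
mkdir -p pics; python3 - <<'E'
from plant import r, vision, models, telemetry
import cv2,numpy as np
for c in("scene","top"):
    im=vision.snapshot(c); cv2.imwrite(f"pics/{c}1.png",im[:,:,::-1])
    k=vision.get_calibration(c);print(c,np.round(k["position"],3),np.round(k["orientation"],3),k["fx"])
    for n in("station","window","lever_pad","cover_center","stop_face","cover","spacer_ring","bush","sleeve","snap_ring","bearing"):
        print(n,[(round(d["score"],2),np.round(d["at"],3).tolist()) for d in models.mark_of(n,c)[:3]])
print(telemetry.current_t(),telemetry.current_tool_rot(),r.nose_length)
E
```

```text
scene [0.253 0.983 0.467] [ 0.124 -0.185  0.839 -0.496] 588.9033352952496
station [(0.73, [0.47, 0.127, -0.001])]
window [(0.79, [0.475, 0.123, 0.066])]
lever_pad [(0.4, [0.476, 0.118, 0.052])]
cover_center [(0.84, [0.532, 0.431, 0.003]), (0.66, [0.46, 0.228, 0.014]), (0.3, [0.562, 0.19, -0.002])]
stop_face [(0.67, [0.471, 0.135, 0.018])]
cover [(0.74, [0.532, 0.429, -0.006])]
spacer_ring [(0.73, [0.564, 0.193, -0.002])]
bush [(0.63, [0.555, 0.282, -0.0])]
sleeve [(0.79, [0.478, 0.518, -0.0])]
snap_ring [(0.96, [0.588, 0.517, 0.0])]
bearing [(0.84, [0.655, 0.446, -0.001])]
top [0.467 0.303 0.94 ] [-0.046  0.713 -0.699  0.029] 489.9437138606518
station [(0.79, [0.47, 0.128, 0.002])]
window []
lever_pad [(0.61, [0.478, 0.118, 0.049])]
cover_center [(0.81, [0.458, 0.227, 0.014]), (0.8, [0.535, 0.427, -0.001]), (0.55, [0.554, 0.281, 0.001])]
stop_face [(0.74, [0.472, 0.129, 0.011]), (0.28, [0.56, 0.188, 0.002])]
cover [(0.77, [0.53, 0.432, 0.002]), (0.62, [0.455, 0.227, 0.009])]
spacer_ring [(0.83, [0.562, 0.187, 0.002])]
bush [(0.71, [0.552, 0.279, 0.001])]
sleeve [(0.62, [0.476, 0.519, -0.003])]
snap_ring [(0.71, [0.579, 0.517, 0.003])]
bearing [(0.89, [0.65, 0.45, 0.001])]
1.2 [-1.52931800e-05  8.23635291e-01  5.67119832e-01  4.86700389e-05] 0.025
```

View pics/top1.png

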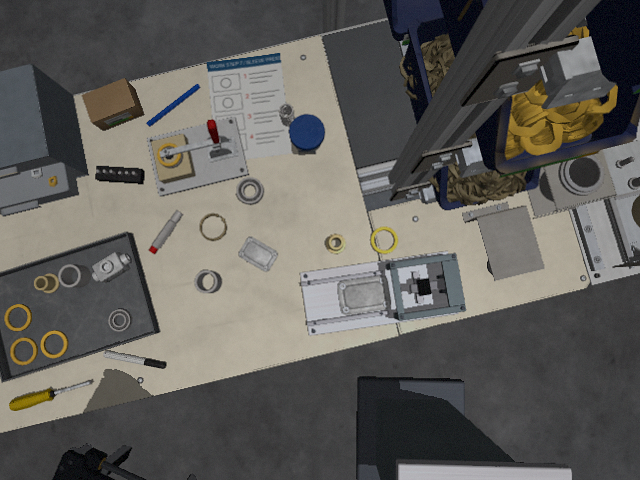

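View pics/scene1.png

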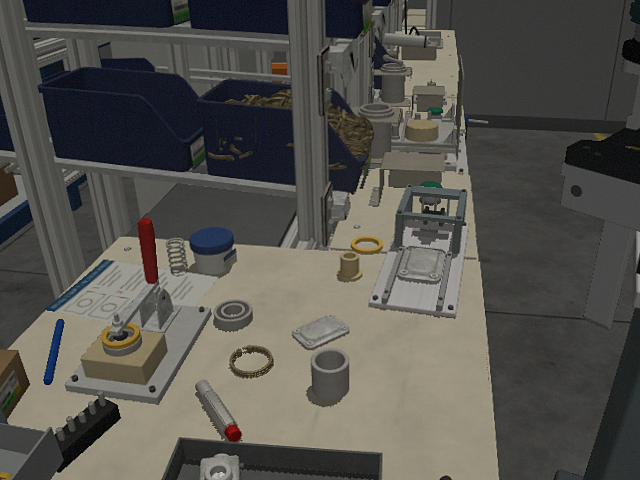

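The top view shows the station at the lower right: guard about (425,287), plate about (365,295), a dark lever pad at (423,287). The smaller loose cover at (258,253) is the decoy. The shelf upright stands behind the station, about x 0.64. I'll go over the station for a closer look.

```bash
cat > h.py <<'E'
from plant import r, gripper_to, inverse_kinematics, vision, models, telemetry
import cv2,numpy as np
from scipy.spatial.transform import Rotation as R
def q(a): return [0,np.cos(a/2),np.sin(a/2),0]
def proj(c,P):
    k=c; w,x,y,z=k["orientation"]; Rm=R.from_quat([x,y,z,w]).as_matrix()
    pc=(np.atleast_2d(P)-np.array(k["position"]))@Rm
    K=np.array([[k["fx"],0,k["cx"]],[0,k["fy"],k["cy"]],[0,0,1.]])
    return cv2.projectPoints(pc,np.zeros(3),np.zeros(3),K,np.array(k["D"],float))[0][:,0]
def S(o,yaw,P):
    P=np.atleast_2d(P).astype(float)/1000; c,s=np.cos(yaw),np.sin(yaw)
    return np.c_[o[0]+c*P[:,0]-s*P[:,1],o[1]+s*P[:,0]+c*P[:,1],P[:,2]]
def draw(im,c,o,yaw,py):
    im=im[:,:,::-1].copy()
    def poly(P,col): cv2.polylines(im,[np.round(proj(c,S(o,yaw,P))*8).astype(np.int32)],True,col,1,cv2.LINE_AA,3)
    b=lambda x0,x1,y0,y1,z:[(x0,y0,z),(x1,y0,z),(x1,y1,z),(x0,y1,z)]
    poly(b(-60,60,-70,215,8),(0,0,255)); poly(b(-52,52,-68,52,68),(255,0,0)); poly(b(-40,40,-40,40,68),(255,0,0))
    poly(b(-33.5,33.5,60,215,18),(0,160,0)); poly(b(-32,32,py-48,py+48,20),(0,200,255)); poly(b(-15,15,-13,13,51),(255,0,255))
    return im
E
python3 - <<'E'
from h import *
gripper_to(0.0,40)
r.move_to([0.44,0.20,0.30],q(1.70))
c=vision.get_calibration("wrist"); im=vision.snapshot("wrist")
print(np.round(c["position"],3),telemetry.current_t(),telemetry.current_opening())
np.save("w.npy",im); import pickle; pickle.dump(c,open("w.pkl","wb"))
cv2.imwrite("pics/w1.png",draw(im,c,(.472,.126),.13,105))
for n in("station","window","lever_pad","cover_center","stop_face"):
    print(n,[(round(d["score"],2),np.round(d["at"],4).tolist()) for d in models.mark_of(n,"wrist")[:2]])
E
```

```text
[0.371 0.191 0.454] 4.2083 0.0002615381892237806
station [(0.94, [0.4737, 0.1275, 0.0006]), (0.69, [0.5557, 0.2809, 0.0028])]
window []
lever_pad [(0.78, [0.4724, 0.1193, 0.052])]
cover_center [(0.87, [0.4579, 0.2248, 0.0122]), (0.81, [0.5314, 0.4317, 0.0059])]
stop_face [(0.68, [0.4715, 0.1269, 0.0121])]
```

View pics/w1.png

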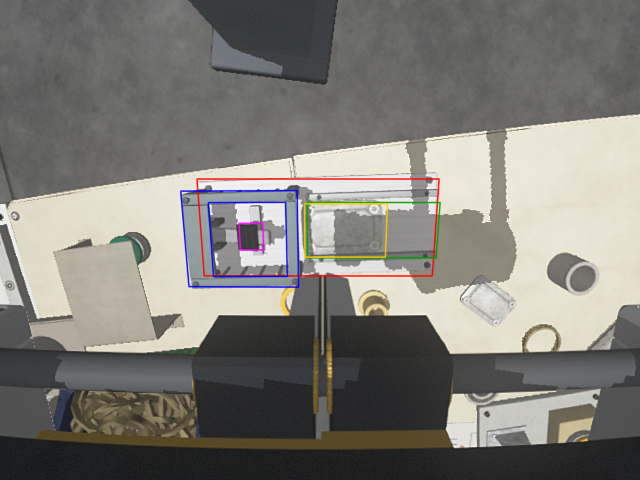

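The overlay fits to a few mm. The real base end is about 5 px and the pad about 4 px further left, so the origin's y is a bit too large. I'll refine it and check on an enlarged crop.

```bash
python3 - <<'E'
from h import *; import pickle
im=np.load("w.npy"); c=pickle.load(open("w.pkl","rb"))
def crop(i): return cv2.resize(i[165:305,170:450],None,fx=2.8,fy=2.0*1.4,interpolation=cv2.INTER_CUBIC)
k=dict(c); 
big=cv2.resize(im,None,fx=4,fy=4,interpolation=cv2.INTER_CUBIC)
for n in("fx","fy"): k[n]=c[n]*4
for n in("cx","cy"): k[n]=c[n]*4+1.5
d=draw(big,k,(.472,.122),.128,103)[660:1220,690:1790]
d=cv2.resize(d,(780,397),interpolation=cv2.INTER_AREA)
raw=cv2.resize(big[660:1220,690:1790,::-1],(390,198),interpolation=cv2.INTER_AREA)
cv2.imwrite("pics/w2.png",np.vstack([d,np.hstack([raw,raw*0])]))
E
```

```text
(no output)
```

View pics/w2.png

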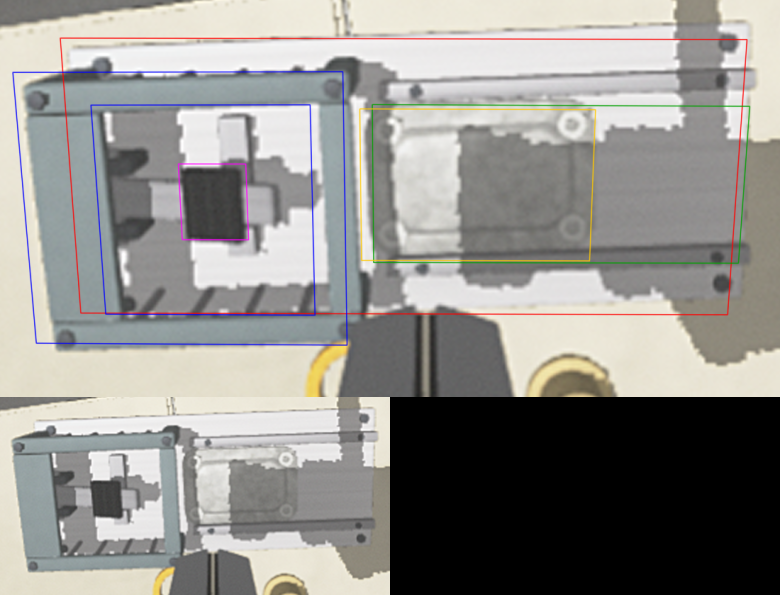

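Station needs about +0.04 rad more yaw: the real base corners are at (749,23) and (70,48), and the guard corners at (25,86), (355,74) and (57,349). I'll fit those.

```bash
python3 - <<'E'
from h import *; import pickle
from scipy.optimize import least_squares
im=np.load("w.npy"); c=pickle.load(open("w.pkl","rb"))
P=[(-52,-68,68),(-52,52,68),(52,-68,68),(-60,-70,8),(-60,215,8),(60,215,8),(-40,-40,68),(-40,40,68),(40,-40,68)]
p=np.array([(25,86),(355,74),(57,349),(70,48),(749,23),(743,302),(105,112),(320,104),(122,321)],float)
uv=((p*[1100/780,560/397]+[690,660])-1.5)/4
f=lambda v:(proj(c,S(v[:2],v[2],P))-uv).ravel()
s=least_squares(f,[.472,.122,.13],loss="soft_l1"); v=s.x
print(v,np.round(f(v).reshape(-1,2),1).tolist())
k=dict(c);big=cv2.resize(im,None,fx=4,fy=4,interpolation=cv2.INTER_CUBIC)
for n in("fx","fy"): k[n]=c[n]*4
for n in("cx","cy"): k[n]=c[n]*4+1.5
d=cv2.resize(draw(big,k,v[:2],v[2],105)[660:1220,690:1790],(780,397),interpolation=cv2.INTER_AREA)
cv2.imwrite("pics/w3.png",d)
cs=S(v[:2],v[2],[[0,53,14],[0,0,51],[0,5,18]]);print(np.round(cs,4))
E
```

```text
[0.4728497  0.12774558 0.16268491] [[-0.5, -1.1], [-0.7, -1.1], [-0.4, 1.3], [-0.4, -0.2], [2.4, 0.7], [0.8, -0.1], [-0.9, 0.3], [0.5, 0.4], [0.7, 0.1]]
[[0.4643 0.18   0.014 ]
 [0.4728 0.1277 0.051 ]
 [0.472  0.1327 0.018 ]]
```

View pics/w3.png

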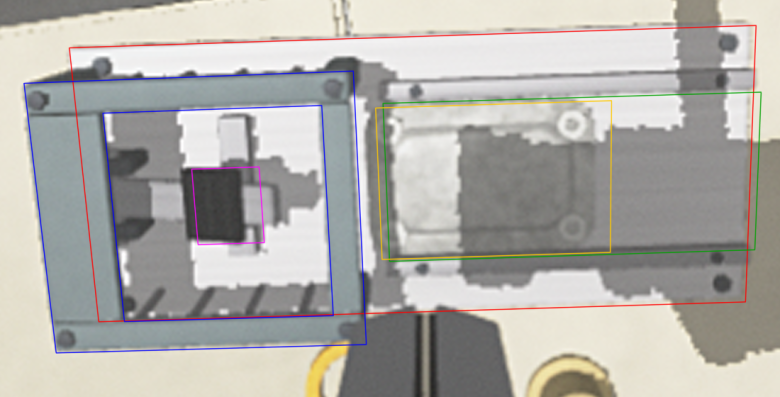

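Good fit: origin (0.4728, 0.1277), yaw 0.163. The plate centre is at about y = +99 in the station frame, 46 mm short of home as described. Now the push.

```bash
cat >> h.py <<'E'
O=(0.4728497,0.12774558);Y=0.16268;A=np.pi/2+Y
def T(x,y,ztip): return S(O,Y,[[x,y,ztip+25]])[0].tolist()
def sy():
    p=np.array(telemetry.current_ee_pos());d=p[:2]-O;c,s=np.cos(Y),np.sin(Y)
    return np.round([(c*d[0]+s*d[1])*1e3,(-s*d[0]+c*d[1])*1e3,p[2]*1e3-25],1).tolist()
E
python3 - <<'E'
from h import *
r.move_to(T(0,187,130),q(A))
r.move_l(T(0,187,40),vel=.15)
print("down",r.move_l(T(0,187,11.5),vel=.06,guard=6),sy())
f0=np.array(telemetry.current_wrist_force())
print("fast",r.move_l(T(0,135,11.5),vel=.06,guard=8),sy())
print("slow",r.move_l(T(0,103,11.5),vel=.03,guard=8),sy(),np.round(telemetry.current_wrist_force()-f0,1))
r.hold(.3);print(sy(),np.round(telemetry.current_wrist_force()-f0,1))
r.move_l(T(0,140,11.5),vel=.1)
r.move_l(T(0,140,130),vel=.25)
r.move_to([0.44,0.20,0.30],q(A))
c=vision.get_calibration("wrist"); im=vision.snapshot("wrist")
print([(round(d["score"],2),np.round(d["at"],4).tolist()) for d in models.mark_of("cover_center","wrist")[:2]],"home",S(O,Y,[[0,53,14]]).round(4))
k=dict(c);big=cv2.resize(im,None,fx=4,fy=4,interpolation=cv2.INTER_CUBIC)
for n in("fx","fy"): k[n]=c[n]*4
for n in("cx","cy"): k[n]=c[n]*4+1.5
cv2.imwrite("pics/w4.png",cv2.resize(draw(big,k,O,Y,53)[660:1220,690:1790],(780,397),interpolation=cv2.INTER_AREA))
print(telemetry.current_t())
E
```

```text
down False [-0.1, 187.0, 11.1]
fast False [-0.0, 135.0, 11.5]
slow False [0.4, 104.3, 11.8] [-0.5  4.9 -0.2]
[0.4, 104.3, 11.8] [-1.5  5.4  0.8]
[(0.95, [0.4664, 0.1798, 0.0118]), (0.55, [0.5292, 0.4309, 0.0069])] home [[0.4643 0.18   0.014 ]]
11.05
```

View pics/w4.png

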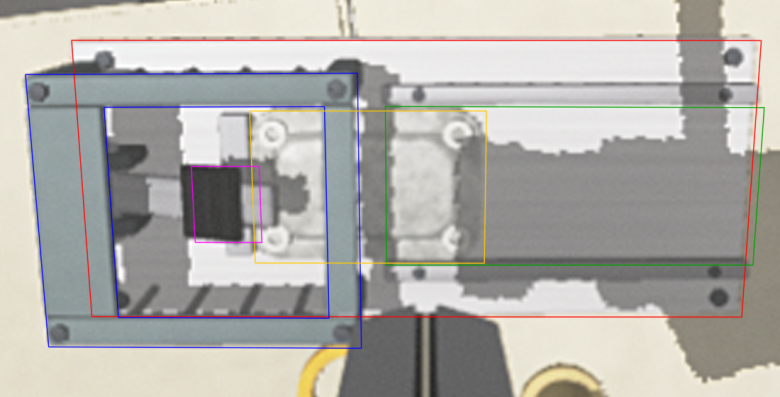

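The plate's +y edge is at about px 485 and its −y edge at about px 252. It lies on the predicted home outline and against the stop bar at about px 235–250. The push held about 5 N with no further motion, far above friction. I'll give one firmer confirming push, then press if it shows the same.

```bash
python3 - <<'E'
from h import *
r.move_to(T(0,135,60),q(A))
r.move_l(T(0,135,11.5),vel=.12)
f0=np.array(telemetry.current_wrist_force())
print(r.move_l(T(0,110,11.5),vel=.06,guard=8),sy())
hit=r.move_l(T(0,97,11.5),vel=.03,guard=12);p=sy()
print("firm",hit,p,np.round(telemetry.current_wrist_force()-f0,1))
r.move_l(T(0,135,11.5),vel=.12)
r.move_l(T(0,135,120),vel=.25)
if hit and p[1]>100:
    r.move_l(T(0,-2,120),vel=.2)
    r.move_l(T(0,-2,60),vel=.12)
    f0=np.array(telemetry.current_wrist_force())
    hit=r.move_l(T(0,-2,29),vel=.04,guard=25)
    print("press",hit,sy(),np.round(telemetry.current_wrist_force()-f0,1))
    r.move_l(T(0,-2,60),vel=.08); r.move_l(T(0,-2,130),vel=.2)
    r.move_to([0.44,0.20,0.30],q(A))
    c=vision.get_calibration("wrist"); im=vision.snapshot("wrist")
    for n in("cover_center","lever_pad"):print(n,[(round(d["score"],2),np.round(d["at"],4).tolist()) for d in models.mark_of(n,"wrist")[:1]])
    print("pad down exp",S(O,Y,[[0,0,34]]).round(4))
    big=cv2.resize(im,None,fx=4,fy=4,interpolation=cv2.INTER_CUBIC);k=dict(c)
    for n in("fx","fy"): k[n]=c[n]*4
    for n in("cx","cy"): k[n]=c[n]*4+1.5
    a=cv2.resize(draw(big,k,O,Y,53)[660:1220,690:1790],(780,397),interpolation=cv2.INTER_AREA)
    cv2.imwrite("pics/w5.png",a)
print(telemetry.current_t())
E
```

```text
False [0.1, 109.7, 11.6]
firm True [0.5, 104.3, 11.8] [0.  1.7 3.6]
press True [0.8, -1.5, 34.1] [-1.8 -0.3 10.5]
cover_center [(0.74, [0.4648, 0.1775, 0.0127])]
lever_pad [(0.72, [0.4733, 0.1233, 0.0386])]
pad down exp [[0.4728 0.1277 0.034 ]]
18.3833
```

View pics/w5.png

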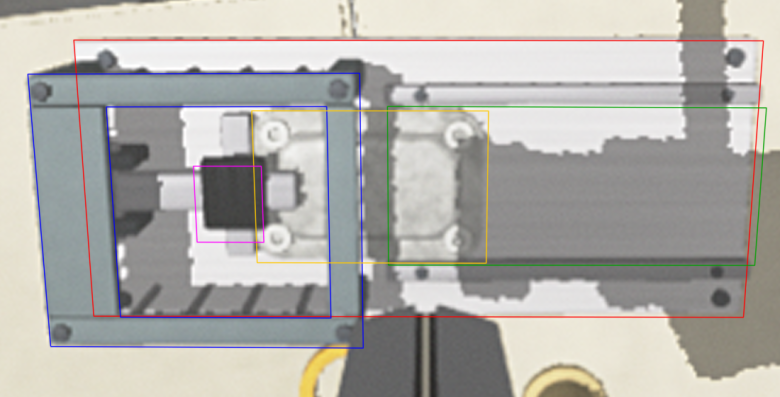

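The lever end now lies over the plate: the pad has moved to px (233,193) and the lever tip reaches px 300. The plate is still on its home outline. The press stopped hard at 34.1 mm, where 34 mm is fully down. Handing in.

```bash
python3 - <<'E'
from h import *
print(sy(),telemetry.current_t()); r.sign_off()
E
```

```text
[-21.5, 75.8, 272.4] 18.3833
the job is handed in; nothing more can be done
```

I pushed the larger cover plate home against the end stop, then pressed the hold-down lever fully down through the guard window. I handed the job in at 18.4 s with the arm clear.

- **Plate:** two pushes stopped at the same place, at about 5 N and then at the 12 N force limit. The last picture shows the plate on its predicted home outline. The network's plate centre is within about 3 mm of home.
- **Lever:** the press stopped on the 25 N force limit with the fingertips 34.1 mm above the worktop; fully down is 34 mm. After I withdrew, the picture shows the lever lying over the plate. The network put the pad at 38.6 mm, a little beyond its usual 4 mm error, and I trusted the contact height over that.
- **Fingertip position:** the fingertips stopped at station y = 104 mm, where I expected about 113 mm from the finger thickness. I put this down to the fingertips being thinner than assumed, since both the picture and the force showed the plate at the stop.
- **Guard and other parts:** the planned path kept the fingers well inside the window, and the push and press were the only contacts intended. I did not measure the other parts again afterwards.

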